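# Free the mended turner from its spring clamp

## Robot

A 6-joint arm with a two-finger parallel gripper is mounted at the origin on the work surface. World frame = base frame: x ahead of the robot, y to its left, z up, the work surface at z = 0. Lengths are in m, angles in degrees, forces in N, time in s.
With the tool pointing down it reaches from about 0.35 to 0.85 m from the base axis. Payload 8.1 kg.
Tool frame: the origin (TCP) lies midway between the tips of the shut fingers; the grasp point (between the pads) lies 19 mm behind it; z points along the fingers, x is the direction in which the jaws open and shut, and the axes are right-handed (so a half turn about z gives the same grasp; the last joint's range is limited). The gripper opens to 93 mm and grips with 3 to 60 N. Pads are 15 mm wide; open, the fingers measure 128 mm over their backs; the gripper's body (75 mm by 188 mm) begins 65 mm behind the grasp point.
Start: joints at [63.174, 7.471, 85.268, -0, 87.261, -4.893], TCP at [0.224, 0.557, 0.219] pointing down, gripper open.
Joint ranges: [-169.43, 169.43], [-51.17, 129.36], [1.28, 143.12], [-76.62, 256.62], [0, 156.53], [-152.29, 152.29]. Speed limits (degrees/s): [136.94, 136.94, 159.86, 180, 180, 180].

## Interface

Orientations are given as [roll, pitch, yaw] about the fixed x, y, z axes, in that order (R = Rz(yaw) Ry(pitch) Rx(roll)).
In Python, from station import env gives the robot as it stands. The module is installed in compiled form; this text tells all that it offers.
- The arm moves only by the tool arm_command, never from a script. Its argument "commands" is one flat list of numbers, 4 for each row, row after row: the shift along the tool's x, y, z in mm, then the turn about the tool's z in degrees. In form: [x, y, z, twist, x, y, z, twist, ...]. A call has exactly 5 rows; each row is the pose to reach, as a shift and turn from the pose commanded when the call began, along the tool's axes at that moment; what a row does not reach only later rows make up. A row lasts 1/10 s, in which the tool goes at most 50 mm and 8.59 degrees, less where a joint would pass 70% of its speed; a pose out of reach is approached as far as the arm can. A call with a gripper value outside its range is refused whole. "gripper" is the closure, from -1 (fully open) to 1 (shut), set as the call begins (left out, the last holds). The fingers move at their own pace and stop on an object; the grip force is fixed at half the most. Time passes only in rows, so rows that repeat a pose let the fingers close, or fill a call up. It gives the time, the measured TCP pose, the force and the opening at its end, in the units of the state.
- env.read_state(): the state, without advancing time (a new reading comes with each control period).
- env.camera(name): name is "side" or "top"; returns a dict with "pixels" (420x560x3 uint8, red, green, blue), "fov_y" (degrees; the focal length in pixels is half the picture's height over the tangent of half this angle, whatever the lens; pixels are square), "cx", "cy" (the principal point, pixels), "extrinsics" (4x4, takes a point from camera to world coordinates). Camera axes: x right, y down, z forward; pixel columns grow to the right and rows downward; lengths in m; the calibration is good to about 2 mm. A picture is of the moment at which its call begins. There is no depth.
- env.sign_off(): hands the job in, once; it reports no verdict.
Trained networks look in a picture, given as the dict that the camera call returned (one of the last four; its "shot" number tells which), for a name from the list of things; names that differ only in an ending like _2 or _b are one class to them, and where a whole thing is asked for, a point or a joint stands for the part that bears it (a point fixed in the world has none). Each returns a list of dicts, best first, with "score" (0 to 1); they miss things now and then, are a little off and sometimes report something else, mostly with a low value. They report only what shows in the picture. A call takes as long as a camera call. They do not tell look-alikes from the thing itself.
- env.trace(picture, query): "pixels" (420x560 bool, what is visible of it) and "uv" ([column, row] in pixels, amid what is visible of it).
The state is a dict: "time": time; "joint_positions": joint angles; "dq": joint speeds; "effort": joint torques, N m; "tcp_pos": TCP position; "orientation": TCP orientation; "wrist_force": force on the tool from outside, world axes, zero at the start; "wrist_torque": the same for the moment, N m; "grip_width": finger opening in m.
Only numpy, scipy, OpenCV 4.12 (cv2) and the standard library are available. Lean on these libraries where they do the work, as an engineer would, in place of code of your own. Each camera call takes 0.05 s, during which the arm holds its last target. There are 200 camera calls.

## Task

The glue on the mended wooden turner, the one with the flat square-ended blade, has set. Lift the arm of the spring clamp that holds it until the arm stays up by itself, and leave it up; then take the turner out and lay it (do not drop it) flat in the long wooden tray, the same way up. Leave the round-bowled spoon in the other clamp where it is.

Things in the scene. Friction and masses are not known exactly. Their poses are not given: they have to be found in the camera images.
- clamp_arm (a joint): Angle (rad) of the steel arm of the clamp holding the turner: 0 = shut (level), growing as its knob end is lifted, stop at 1.8 (past upright, top 205 mm high). An over-centre spring shuts it below about 0.95; above about 1.0 it swings it to the stop and holds it. Lifting takes 5 N. Grey fixed base 150 x 60 x 28 mm high; level hinge at its far end, 58 mm up. A like one holds the spoon.
- clamp_knob (a point): Centre of the knob on that arm's free end: aluminium roller, 26 mm diameter, 30 mm long, axis parallel to the hinge; pinch its flat ends. Shut, it is 58 mm above the counter, clear all round. The point turns with the arm: x points along the arm to the hinge axis 135 mm away (level when shut), y along the hinge. Opening, it goes up and over the hinge on that radius. Arm 16 mm wide.
- turner: Wooden turner, 180 mm long, 60 g, flat across the clamp's base, underside 28 mm above the counter. Origin on the underside, centre line, about under the clamp's rubber foot; x to the blade, z up. Handle bar 22 wide, 12 thick, x = -110 to +5 mm, free of the base from -110 to -40: grip near -75. Square-ended blade 56 wide, 8 thick, x = +4 to +70 mm. Underside flat throughout.
- tray: Long shallow open wooden tray fixed on the counter, outside 242 (its x) x 132 (its y) x 22 mm high, walls and floor 5 mm thick, inside 232 x 122 mm. Origin under its centre, z up.
- spoon: Bystander: wooden spoon with a round flat bowl 56 mm across and the same handle as the turner, held in the second clamp. Origin on the underside about under that clamp's foot, x to the bowl. Leave it where it is.
Things that resemble listed ones, but are neither listed nor needed, are in the scene too. Leave any blue look-alike of the turner alone. What is shaped like the part that bears clamp_arm but turquoise is not meant.

How it is judged (in metres and radians):
On the way:
1. the clamp's arm is lifted past its hold-open point (above 1.2 rad) while the turner still lies within 30 mm of where it was held (value of joint clamp_arm above 1.2 rad and distance of turner from where it was at the start of the episode below 0.03 m), for 0.2 s.
At the end, for the whole second after the job is handed in: Clamp arm open by itself (above 1.5 rad); turner at rest on the tray's floor: origin within 55 mm of the tray's centre along it and 45 mm across, under 12 mm above the tray's underside, level within 5 degrees, same way up; spoon within 15 mm of its start (value of joint clamp_arm above 1.5 rad and x of turner in the frame of tray between -0.055 and 0.055 m and y of turner in the frame of tray between -0.045 and 0.045 m and z of turner in the frame of tray below 0.012 m and angle between turner's own z axis and vertical below 0.09 rad and linear speed of turner below 0.02 m/s and distance of spoon from where it was at the start of the episode below 0.015 m); the robot touches nothing.
It fails at once if the spoon in the other clamp is moved by more than 15 mm (distance of spoon from where it was at the start of the episode above 0.015 m).
It fails at once if the turner is dropped from more than about 50 mm (falls faster than 1 m/s, untouched by the fingers) (linear speed of turner above 1 m/s and contact force between the fingers and turner below 0.05 N).
It also fails if it takes over 51 s, if anything falls off the work surface, if the arm or the gripper's body presses on something with over 40 N, if the wrist force passes 120 N, or if a joint passes its speed limit or range.

## Working session

There is one attempt and no reset: what is moved stays moved. The work goes in short steps, Python scripts to look and compute and a tool call to move; the robot and the scene stay as the last step left them, time stands still between calls to the robot, and variables do not carry over. Pictures are saved under pics/ and viewed, about 8 in all and at most 12, crops included, and the job is handed in when it is done.

Besides the shell and the picture viewer there is one more tool, called by a JSON object that holds its "op" and its "data", one argument or row to a line. arm_command: Moves the arm, as the interface text tells. Its arguments: {"type":"object","properties":{"commands":{"type":"array","items":{"type":"number"}},"gripper":{"type":"number"}},"required":["commands"]}

```bash
mkdir -p pics; cat > h.py <<'E'
import numpy as np,cv2
from station import env
def f(p): return p["pixels"].shape[0]/2/np.tan(np.radians(p["fov_y"])/2)
def ray(p,uv):
    E=np.array(p["extrinsics"]);d=E[:3,:3]@np.array([(uv[0]-p["cx"])/f(p),(uv[1]-p["cy"])/f(p),1]);return E[:3,3],d
def atz(p,uv,z):
    o,d=ray(p,uv);return o+d*(z-o[2])/d[2]
def proj(p,X):
    E=np.array(p["extrinsics"]);c=E[:3,:3].T@(np.array(X)-E[:3,3]);return np.array([c[0]/c[2]*f(p)+p["cx"],c[1]/c[2]*f(p)+p["cy"]])
def save(p,n,box=None,s=1):
    im=p["pixels"][...,::-1]
    if box: im=im[box[1]:box[3],box[0]:box[2]]
    cv2.imwrite("pics/"+n,cv2.resize(im,None,fx=s,fy=s,interpolation=cv2.INTER_CUBIC))
E
python3 - <<'E'
from h import *
t=env.camera("top");s=env.camera("side")
cv2.imwrite("pics/a.png",np.hstack([t["pixels"],s["pixels"]])[...,::-1][:,:, :]) if 0 else (save(t,"top.png",s=1.4),save(s,"side.png",s=1.4))
for n,p,in(("top",t),("side",s)):
  print(n,p["fov_y"],np.round(p["extrinsics"],3).tolist())
  for q in["clamp_arm","clamp_knob","turner","tray","spoon"]:
    for r in env.trace(p,q): print(n,q,round(r["score"],2),np.round(r["uv"]),int(r["pixels"].sum()), atz(p,r["uv"],.05).round(3))
E
```

```text
top 47.75519515551544 [[0.017, -0.988, 0.153, 0.249], [-1.0, -0.014, 0.021, -0.115], [-0.019, -0.153, -0.988, 1.538], [0.0, 0.0, 0.0, 1.0]]
top clamp_arm 0.82 [330. 180.] 307 [ 0.554 -0.265  0.05 ]
top clamp_arm 0.8 [422. 262.] 319 [ 0.301 -0.547  0.05 ]
top clamp_arm 0.2 [154. 171.] 3052 [0.578 0.302 0.05 ]
top clamp_knob 0.68 [422. 264.] 376 [ 0.293 -0.548  0.05 ]
top clamp_knob 0.58 [318. 174.] 447 [ 0.575 -0.228  0.05 ]
top turner 0.89 [399. 176.] 624 [ 0.572 -0.483  0.05 ]
top turner 0.83 [329. 236.] 658 [ 0.375 -0.263  0.05 ]
top turner 0.79 [322. 174.] 546 [ 0.573 -0.238  0.05 ]
top tray 0.92 [155. 172.] 2935 [0.574 0.298 0.05 ]
top spoon 0.62 [238. 177.] 447 [0.56 0.03 0.05]
side 50.110014225762676 [[0.968, -0.13, 0.216, 0.183], [-0.252, -0.496, 0.831, -1.269], [-0.001, -0.858, -0.513, 0.8], [0.0, 0.0, 0.0, 1.0]]
side clamp_arm 0.9 [310. 242.] 324 [ 0.544 -0.261  0.05 ]
side clamp_arm 0.58 [245. 328.] 621 [ 0.296 -0.543  0.05 ]
side clamp_arm 0.18 [290. 206.] 204 [ 0.543 -0.05   0.05 ]
side clamp_knob 0.74 [240. 328.] 677 [ 0.285 -0.539  0.05 ]
side clamp_knob 0.72 [311. 239.] 346 [ 0.551 -0.247  0.05 ]
side turner 0.98 [344. 307.] 851 [ 0.538 -0.537  0.05 ]
side turner 0.67 [255. 264.] 535 [ 0.369 -0.322  0.05 ]
side tray 0.56 [277. 168.] 1145 [0.577 0.241 0.05 ]
side spoon 0.73 [295. 206.] 179 [ 0.56  -0.054  0.05 ]
```

View pics/top.png

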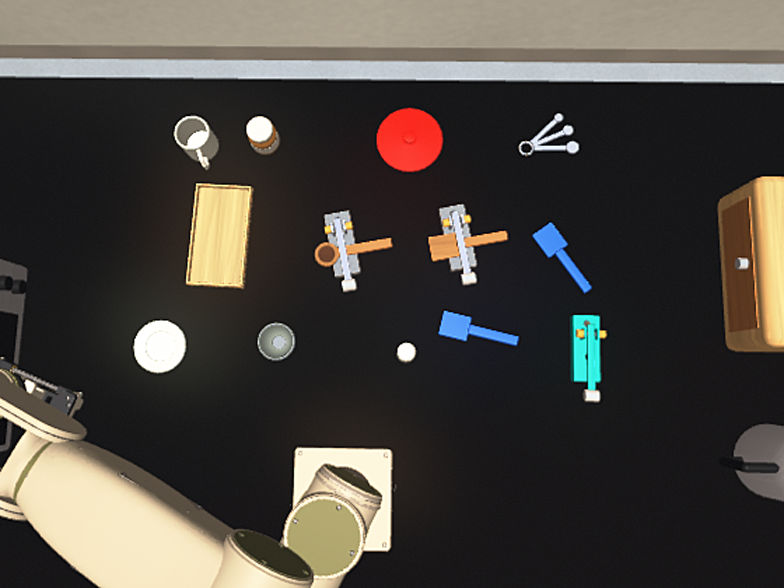

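View pics/side.png

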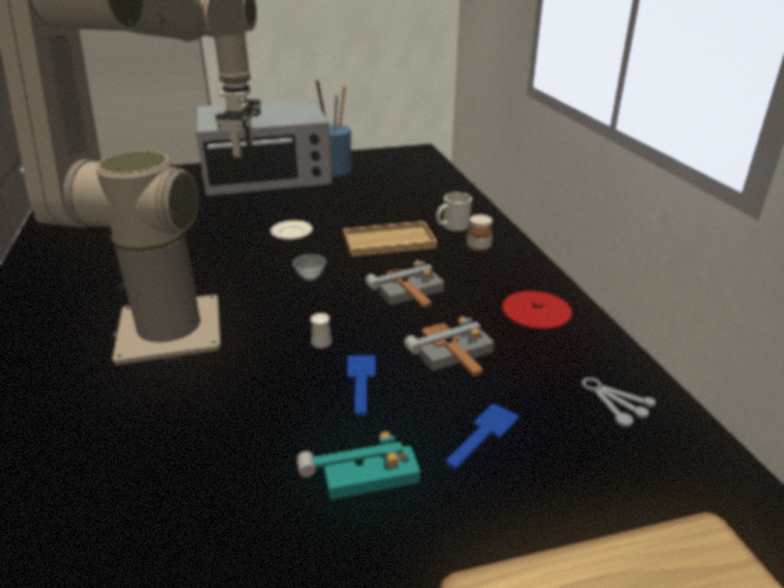

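The top picture shows the wooden turner (square blade at ~(316,176), handle to (362,168) in raw pixels) in the grey clamp with knob ~(335,199). The spoon is in the other grey clamp (~(240,175)). The turquoise clamp (422,262) and the blue turners (400,182) and (340,235) are look-alikes. I'll confirm this in a crop.

```bash
python3 - <<'E'
from h import *
t=env.camera("top");s=env.camera("side")
a=t["pixels"][135:215,290:380];b=s["pixels"][215:275,280:355]
A=cv2.resize(a,None,fx=5,fy=5,interpolation=cv2.INTER_CUBIC);B=cv2.resize(b,None,fx=4,fy=4,interpolation=cv2.INTER_CUBIC)
B=cv2.copyMakeBorder(B,0,A.shape[0]-B.shape[0],0,0,cv2.BORDER_CONSTANT)
cv2.imwrite("pics/crop.png",np.hstack([A,B])[...,::-1])
r=[x for x in env.trace(t,"tray")][0]
c=cv2.minAreaRect(np.argwhere(r["pixels"])[:,::-1].astype(np.float32));bx=cv2.boxPoints(c)
print([atz(t,p,.022).round(3).tolist() for p in bx],atz(t,c[0],.022))
for q in("clamp_knob","turner","clamp_arm"):
  for r in env.trace(t,q):
    u=r["uv"]
    if 300<u[0]<370 and 140<u[1]<215:
      m=r["pixels"];ys,xs=np.nonzero(m);print(q,r["score"],u,xs.min(),xs.max(),ys.min(),ys.max())
E
```

```text
[[0.477, 0.374, 0.022], [0.725, 0.367, 0.022], [0.714, 0.229, 0.022], [0.467, 0.239, 0.022]] [0.59408722 0.30182926 0.022     ]
clamp_knob 0.69 [332.4, 177.9] 322 339 151 202
turner 0.59 [321.9, 172.2] 306 361 165 185
clamp_arm 0.86 [327.5, 179.8] 322 339 151 202
```

View pics/crop.png

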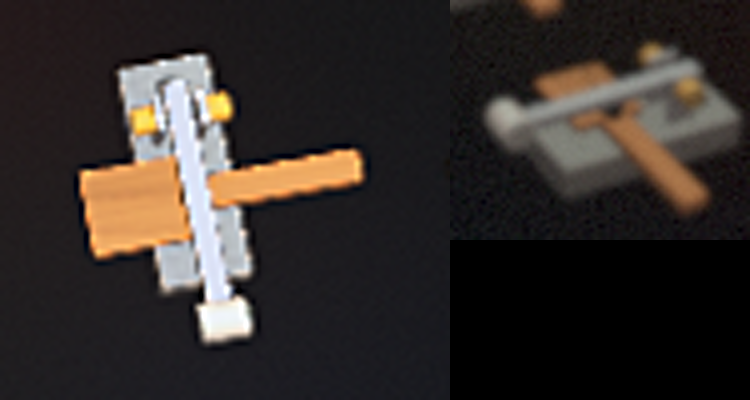

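```bash
python3 - <<'E'
from h import *
t=env.camera("top");s=env.state() if hasattr(env,"state") else env.read_state()
R=np.array(t["extrinsics"])
P=lambda x,y,z:atz(t,(290+x/5-.4,135+y/5-.4),z)
k=P(225,320,.06);h=P(182,113,.058);print("knob",k,"hinge",h,"dist",np.linalg.norm((h-k)[:2]),"u yaw",np.degrees(np.arctan2(*(h-k)[1::-1])))
e=P(361,165,.04);b=P(87,212,.036);n=P(210,190,.04)
print("handle end",e,"blade end",b,"len",np.linalg.norm((e-b)[:2]),"yaw to blade",np.degrees(np.arctan2(*(b-e)[1::-1])),np.degrees(np.arctan2(*(n-e)[1::-1])))
x=(b-e)[:2]/np.linalg.norm((b-e)[:2]);print("grip pt",e[:2]+x*.035,"origin",e[:2]+x*.11)
for q in("clamp_knob","turner"):
  for p in[env.camera("side")]:
    for r in env.trace(p,q): print(q,r["score"],r["uv"])
print("side proj knob",proj(p,k),"handle",proj(p,e))
for kk in("joint_positions","tcp_pos","orientation","grip_width","time"): print(kk,s[kk])
E
```

```text
knob [ 0.49310964 -0.27827411  0.06      ] hinge [ 0.62720152 -0.25141054  0.058     ] dist 0.13675629470405518 u yaw 11.328502785424716
handle end [ 0.59884379 -0.36813582  0.04      ] blade end [ 0.56643589 -0.19227205  0.036     ] len 0.17882489031470528 yaw to blade 100.44123986144413 100.35709970216664
grip pt [ 0.59250085 -0.33371538] origin [ 0.57890882 -0.25995728]
clamp_knob 0.77 [309.2, 240.9]
clamp_knob 0.6 [243.6, 328.1]
turner 0.82 [345.1, 304.4]
turner 0.67 [255.2, 266.5]
turner 0.59 [324.1, 245.4]
side proj knob [295.03451144 245.27275812] handle [341.37103987 264.0539315 ]
joint_positions [ 6.31740481e+01  7.47142740e+00  8.52666587e+01 -1.42794487e-03
  8.72604658e+01 -4.89236777e+00]
tcp_pos [0.22410816 0.55659365 0.21864345]
orientation [ 1.79998455e+02 -1.32114621e-03  6.80664841e+01]
grip_width 0.09286040388902735
time 0.95
```

```bash
cat > plan.py <<'E'
import sys,numpy as np,ast
from station import env
# waypoints x,y,z[m],yaw ; one per call: prints total shift in tool axes of the pose then, and twist
s=env.read_state();p=np.array(s["tcp_pos"]);y=s["orientation"][2]
print("now",s["time"],p.round(4),round(y,2),"F",np.round(s["wrist_force"],1),"J",np.round(s["joint_positions"],0),"w",round(s["grip_width"],4))
for w in ast.literal_eval(sys.argv[1]):
    d=(np.array(w[:3])-p)*1e3;a=np.radians(y);dy=(w[3]-y+180)%360-180
    print(w,"->",np.round([d[0]*np.cos(a)+d[1]*np.sin(a),d[0]*np.sin(a)-d[1]*np.cos(a),-d[2],-dy],1))
    p=np.array(w[:3]);y=w[3]
E
python3 plan.py "[(.35,.36,.22,31),(.47,.14,.22,-6),(.5,-.08,.2,-42),(.493,-.278,.16,-78.7)]"
```

```text
now 1.15 [0.2241 0.5566 0.2186] 68.07 F [-0.2  0.4 -0.4] J [63.  7. 85.  0. 87. -5.] w 0.0931
(0.35, 0.36, 0.22, 31) -> [-135.3  190.2   -1.4   37.1]
(0.47, 0.14, 0.22, -6) -> [-10.4 250.4  -0.   37. ]
(0.5, -0.08, 0.2, -42) -> [ 52.8 215.7  20.   36. ]
(0.493, -0.278, 0.16, -78.7) -> [127.3 151.8  40.   36.7]
```

{"op": "arm_command", "data": {
  "commands": [-27,38,0,7.4,-54,76,0,14.8,-81,114,0,22.2,-108,152,0,29.7,-135,190,-1,37.1],
  "gripper": -0.3
}}

```text
time: 1.65
tcp_pos: [0.3505, 0.3588, 0.2197]
orientation: [180.0, -0.0, 30.7]
wrist_force: [1.1, -0.4, -0.2]
grip_width: 0.0617
```

{"op": "arm_command", "data": {
  "commands": [-2,49,0,7.4,-4,98,0,14.8,-6,147,0,22.2,-8,196,0,29.6,-10,240,0,37]
}}

```text
time: 2.15
tcp_pos: [0.4656, 0.1473, 0.22]
orientation: [-180.0, -0.1, -6.4]
wrist_force: [0.7, 0.3, 0.2]
grip_width: 0.06
```

```bash
python3 plan.py "[(.5,-.08,.2,-42),(.493,-.278,.16,-78.7)]"
```

```text
now 2.15 [0.4656 0.1473 0.22  ] -6.36 F [0.7 0.3 0.2] J [ 12. -10. 102.  -0.  88.  18.] w 0.06
(0.5, -0.08, 0.2, -42) -> [ 59.3 222.1  20.   35.6]
(0.493, -0.278, 0.16, -78.7) -> [127.3 151.8  40.   36.7]
```

{"op": "arm_command", "data": {
  "commands": [12,44,4,7.2,24,88,8,14.4,36,132,12,21.5,48,177,16,28.6,59,222,20,35.6]
}}

```text
time: 2.65
tcp_pos: [0.5003, -0.0795, 0.1998]
orientation: [-180.0, -0.0, -41.9]
wrist_force: [0.8, -0.4, -0.3]
grip_width: 0.0604
```

{"op": "arm_command", "data": {
  "commands": [25,30,8,7.3,51,61,16,14.7,76,91,24,22,102,121,32,29.4,127,152,40,36.7]
}}

```text
time: 3.15
tcp_pos: [0.4939, -0.2772, 0.1595]
orientation: [-180.0, -0.0, -78.6]
wrist_force: [0.5, 0.0, 0.6]
grip_width: 0.0605
```

```bash
python3 plan.py "[(.493,-.278,.11,-78.7)]"; python3 - <<'E'
from h import *
t=env.camera("top");s=env.camera("side")
A=cv2.resize(t["pixels"][140:230,290:390],None,fx=4,fy=4);B=cv2.resize(s["pixels"][180:270,255:355],None,fx=4,fy=4)
cv2.imwrite("pics/c2.png",np.hstack([A,B])[...,::-1])
E
```

```text
now 3.15 [ 0.4939 -0.2772  0.1595] -78.64 F [0.5 0.  0.6] J [-34.   4.  95.   0.  81.  44.] w 0.0605
(0.493, -0.278, 0.11, -78.7) -> [ 0.6  1.1 49.5  0.1]
```

View pics/c2.png

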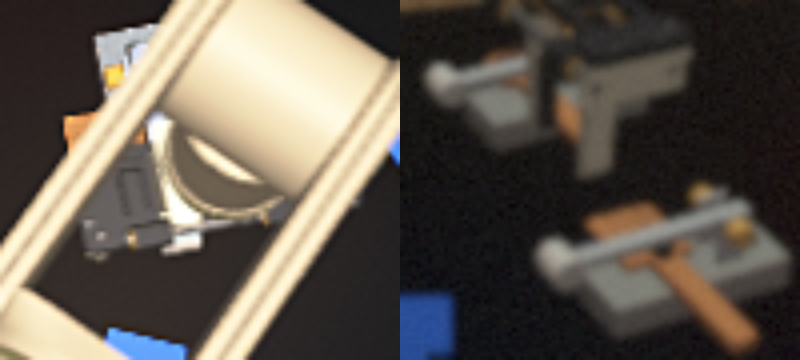

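The gripper hangs over the knob (fingers at about (304,222) in the side view, knob at about (295,245)). I'll go down and pinch it.

{"op": "arm_command", "data": {
  "commands": [0,1,30,0,1,1,60,0,1,1,90,0,1,1,112,0,1,1,120,0]
}}

```text
time: 3.75
tcp_pos: [0.4917, -0.275, 0.0369]
orientation: [179.8, 0.2, -78.3]
wrist_force: [-0.7, 1.1, -0.1]
grip_width: 0.0603
```

{"op": "arm_command", "data": {
  "commands": [0,0,0,0,0,0,0,0,0,0,0,0,0,0,0,0,0,0,0,0],
  "gripper": 1
}}

```text
time: 4.25
tcp_pos: [0.4938, -0.2751, 0.0409]
orientation: [-179.9, 0.1, -78.3]
wrist_force: [-1.5, 10.2, 8.9]
grip_width: 0.0299
```

```bash
python3 plan.py "[(.493,-.278,.039,-78.7)]"; python3 -c "
import numpy as np
for th in np.linspace(0,1.7,16): print(round(th,2), np.round([135*(1-np.cos(th)),-135*np.sin(th)],0))"
```

```text
now 4.25 [ 0.4938 -0.2751  0.0409] -78.32 F [-1.5 10.2  8.9] J [-34.  11. 100.   0.  68.  44.] w 0.0299
(0.493, -0.278, 0.039, -78.7) -> [2.7 1.4 1.9 0.4]
0.0 [ 0. -0.]
0.11 [  1. -15.]
0.23 [  3. -30.]
0.34 [  8. -45.]
0.45 [ 14. -59.]
0.57 [ 21. -72.]
0.68 [ 30. -85.]
0.79 [ 40. -96.]
0.91 [  52. -106.]
1.02 [  64. -115.]
1.13 [  78. -122.]
1.25 [  92. -128.]
1.36 [ 107. -132.]
1.47 [ 122. -134.]
1.59 [ 137. -135.]
1.7 [ 152. -134.]
```

Width is 29.9 mm, which is the 30 mm roller, so the knob is gripped. I'll lift along the arc.

{"op": "arm_command", "data": {
  "commands": [-1,-1,-15,0,-2,-3,-30,0,-2,-8,-45,0,-2,-14,-59,0,-2,-21,-72,0]
}}

```text
time: 4.75
tcp_pos: [0.5135, -0.2707, 0.1125]
orientation: [180.0, -0.0, -78.4]
wrist_force: [3.1, -5.2, -9.4]
grip_width: 0.0302
```

```bash
python3 plan.py "[]"
```

```text
now 4.75 [ 0.5135 -0.2707  0.1125] -78.35 F [ 3.1 -5.2 -9.4] J [-33.   9.  95.  -0.  76.  46.] w 0.0302
```

{"op": "arm_command", "data": {
  "commands": [0,-9,-13,0,0,-19,-24,0,0,-31,-34,0,0,-43,-43,0,0,-57,-50,0]
}}

```text
time: 5.25
tcp_pos: [0.5701, -0.2591, 0.1632]
orientation: [-180.0, -0.0, -78.3]
wrist_force: [-0.2, -3.2, -3.1]
grip_width: 0.0291
```

{"op": "arm_command", "data": {
  "commands": [0,-14,-6,0,0,-29,-10,0,0,-44,-12,0,0,-59,-13,0,0,-66,-13,0]
}}

```text
time: 5.75
tcp_pos: [0.6359, -0.2455, 0.1762]
orientation: [-179.9, -0.1, -78.3]
wrist_force: [2.1, -3.0, -0.5]
grip_width: 0.03
```

```bash
python3 plan.py "[]"; python3 - <<'E'
from h import *
s=env.camera("side")
save(s,"c3.png",(255,160,375,280),5)
E
```

```text
now 5.75 [ 0.6359 -0.2455  0.1762] -78.3 F [ 2.1 -3.  -0.5] J [-25.  21.  74.   0.  85.  53.] w 0.03
```

View pics/c3.png

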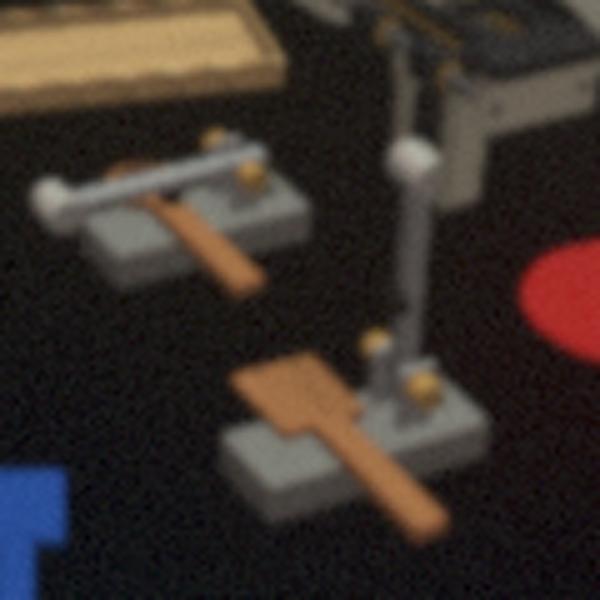

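```bash
python3 - <<'E'
from h import *
s=env.camera("side");st=env.read_state();p=np.array(st["tcp_pos"]);a=np.radians(st["orientation"][2]);x=np.array([np.cos(a),np.sin(a),0])
c=lambda q:((proj(s,q)-[255,160])*5).round(0)
print("tcp",c(p),"grasp",c(p+[0,0,.019]),"pads",c(p+.015*x),c(p-.015*x),"hinge",c([.6265,-.2514,.058]),"knob z+.04",c(p+[0,0,.04]))
E
```

```text
tcp [430. 188.] grasp [432. 159.] pads [445. 200.] [416. 177.] hinge [404. 370.] knob z+.04 [435. 125.]
```

The arm is nearly upright (knob at crop (413,160), hinge (404,370)), past its hold-open point. I'll release it and rise.

{"op": "arm_command", "data": {
  "commands": [0,0,0,0,0,0,0,0,0,0,0,0,0,0,0,0,0,0,0,0],
  "gripper": -0.3
}}

```text
time: 6.35
tcp_pos: [0.6337, -0.2455, 0.1746]
orientation: [180.0, 0.0, -78.3]
wrist_force: [0.2, -0.8, -0.6]
grip_width: 0.0595
```

{"op": "arm_command", "data": {
  "commands": [0,0,-15,0,0,0,-30,0,0,0,-50,0,0,0,-70,0,0,0,-90,0]
}}

```text
time: 6.85
tcp_pos: [0.6344, -0.2458, 0.2678]
orientation: [-179.9, -0.1, -78.3]
wrist_force: [-0.5, 0.5, 0.5]
grip_width: 0.0604
```

```bash
python3 plan.py "[(.60,-.345,.27,-40),(.595,-.338,.22,2),(.5925,-.334,.15,10.4)]"; python3 - <<'E'
from h import *
s=env.camera("side")
save(s,"c4.png",(255,160,375,280),5)
E
```

```text
now 6.85 [ 0.6344 -0.2458  0.2678] -78.34 F [-0.5  0.5  0.5] J [-25.  19.  67.   0.  94.  53.] w 0.0604
(0.6, -0.345, 0.27, -40) -> [ 90.2  53.7  -2.2 -38.3]
(0.595, -0.338, 0.22, 2) -> [ -8.3  -2.1  50.  -42. ]
(0.5925, -0.334, 0.15, 10.4) -> [-2.4 -4.1 70.  -8.4]
```

View pics/c4.png

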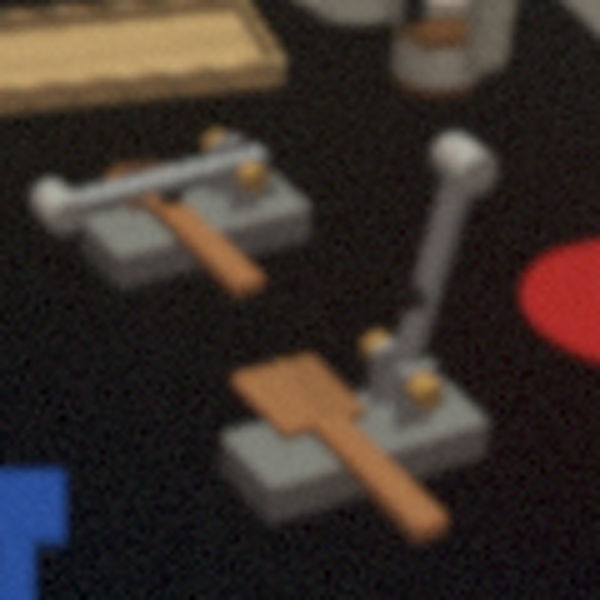

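The arm stands at its stop by itself (knob at crop (465,160)) and the turner has not moved. I'll go over the handle.

{"op": "arm_command", "data": {
  "commands": [18,11,0,-7.7,36,22,0,-15.3,54,32,0,-23,72,43,0,-30.6,90,54,-2,-38.3]
}}

```text
time: 7.4
tcp_pos: [0.5991, -0.3455, 0.2674]
orientation: [-180.0, -0.1, -39.7]
wrist_force: [0.0, -0.4, 0.1]
grip_width: 0.0605
```

{"op": "arm_command", "data": {
  "commands": [-2,0,10,-8.4,-4,0,20,-16.8,-5,-1,30,-25.2,-7,-2,40,-33.6,-8,-2,50,-42]
}}

```text
time: 7.9
tcp_pos: [0.5947, -0.3381, 0.2174]
orientation: [180.0, -0.1, 2.3]
wrist_force: [-0.4, 0.1, 0.2]
grip_width: 0.0607
```

{"op": "arm_command", "data": {
  "commands": [-1,-1,14,-4,-1,-2,28,-8.4,-2,-3,42,-8.4,-2,-4,56,-8.4,-2,-4,70,-8.4]
}}

```text
time: 8.4
tcp_pos: [0.5924, -0.334, 0.1461]
orientation: [180.0, -0.0, 10.3]
wrist_force: [0.5, -0.0, -0.6]
grip_width: 0.0609
```

```bash
python3 plan.py "[(.5925,-.334,.031,10.4)]"; python3 - <<'E'
from h import *
s=env.camera("side")
c=lambda q:((proj(s,q)-[255,160])*5).round(0)
print(c([.5925,-.334,.034]),c([.5988,-.368,.034]))
save(s,"c5.png",(255,160,375,280),5)
E
```

```text
now 8.4 [ 0.5924 -0.334   0.1461] 10.27 F [ 0.5 -0.  -0.6] J [-34.  22.  76.   0.  82. -44.] w 0.0609
(0.5925, -0.334, 0.031, 10.4) -> [ 1.000e-01 -0.000e+00  1.151e+02 -1.000e-01]
[398. 494.] [431. 529.]
```

View pics/c5.png

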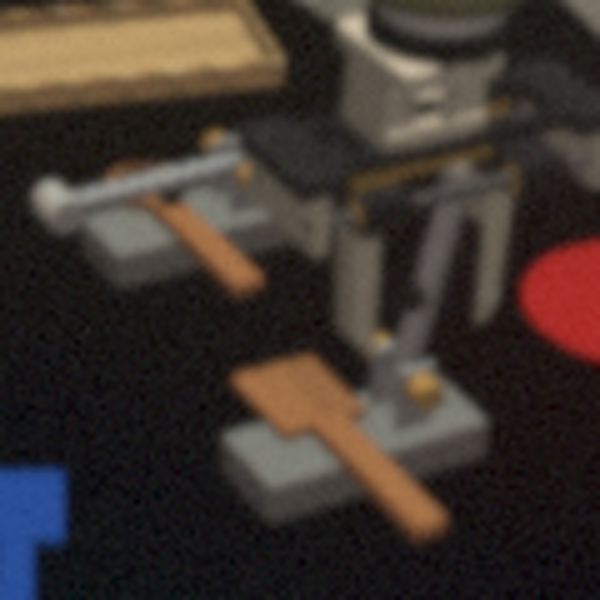

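```bash
python3 - <<'E'
from h import *
s=env.camera("side");t=env.camera("top");st=env.read_state();p=np.array(st["tcp_pos"]);a=np.radians(st["orientation"][2]);x=np.array([np.cos(a),np.sin(a),0])
c=lambda q:((proj(s,q)-[255,160])*5).round(0)
print("finger tips",c(p+.03*x),c(p-.03*x),"open knob",c([.657,-.2455,.19]))
print("top tips",proj(t,p+.03*x),proj(t,p-.03*x),proj(t,p))
save(t,"t5.png",(270,130,390,220),6)
E
```

```text
finger tips [457. 315.] [361. 341.] open knob [467. 162.]
top tips [354.21285573 152.34770545] [357.99464491 171.56914147] [356.09761224 161.92722587]
```

View pics/t5.png

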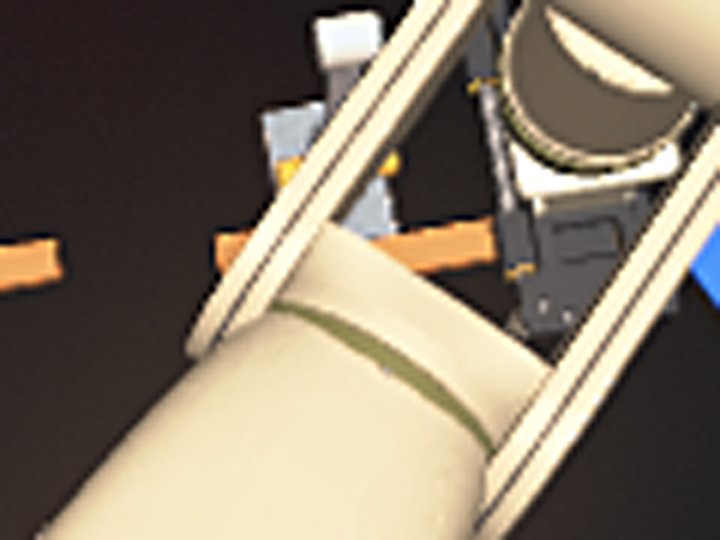

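The fingertip projections match the picture: (361,341) and about (470,315). The clamp arm is only seen through the gap between the fingers, so there is no clash. I'll go down and grip the handle.

{"op": "arm_command", "data": {
  "commands": [0,0,30,0,0,0,60,0,0,0,90,0,0,0,106,0,0,0,114,0]
}}

```text
time: 9.05
tcp_pos: [0.5917, -0.3337, 0.0312]
orientation: [-179.9, 0.1, 10.3]
wrist_force: [-0.4, -0.5, 0.8]
grip_width: 0.0604
```

{"op": "arm_command", "data": {
  "commands": [0,0,0,0,0,0,0,0,0,0,0,0,0,0,0,0,0,0,0,0],
  "gripper": 1
}}

```text
time: 9.55
tcp_pos: [0.5928, -0.3344, 0.0337]
orientation: [179.9, -0.1, 10.4]
wrist_force: [-0.7, -0.5, 0.5]
grip_width: 0.025
```

{"op": "arm_command", "data": {
  "commands": [0,0,-2,0,0,0,-6,0,0,0,-12,0,0,0,-20,0,0,0,-30,0]
}}

```text
time: 10.05
tcp_pos: [0.5922, -0.334, 0.0633]
orientation: [-180.0, 0.0, 10.4]
wrist_force: [0.2, 0.2, -0.3]
grip_width: 0.0213
```

```bash
python3 plan.py "[]"; python3 - <<'E'
from h import *
s=env.camera("side");save(s,"c6.png",(255,160,375,280),5)
E
```

```text
now 10.05 [ 0.5922 -0.334   0.0633] 10.36 F [ 0.2  0.2 -0.3] J [-34.  26.  80.  -0.  74. -44.] w 0.0213
```

View pics/c6.png

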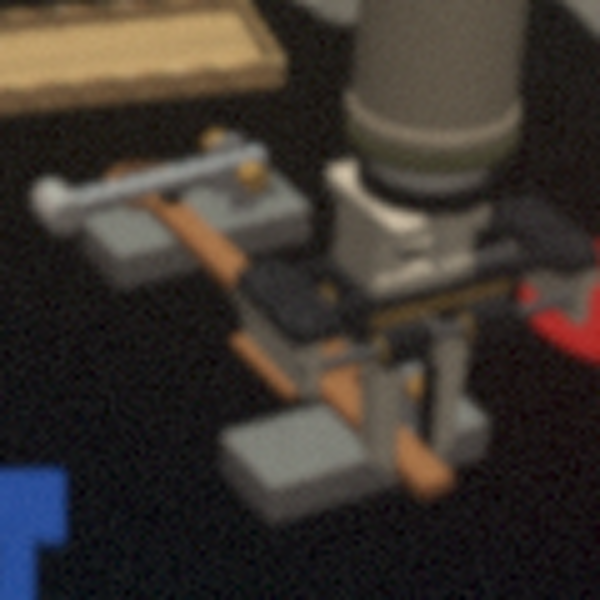

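Handle gripped (21.3 mm), turner level and off the base. I'll lift it and plan the transfer.

{"op": "arm_command", "data": {
  "commands": [-2,0,-14,0,-4,0,-28,0,-6,0,-44,0,-8,0,-60,0,-8,0,-80,0]
}}

```text
time: 10.6
tcp_pos: [0.5839, -0.3356, 0.144]
orientation: [-180.0, 0.0, 10.4]
wrist_force: [0.1, 0.1, -0.4]
grip_width: 0.0217
```

{"op": "arm_command", "data": {
  "commands": [0,0,-25,0,0,0,-50,0,0,0,-75,0,0,0,-100,0,0,0,-120,0]
}}

```text
time: 11.1
tcp_pos: [0.5846, -0.3357, 0.266]
orientation: [179.9, -0.1, 10.4]
wrist_force: [0.3, 0.4, 0.2]
grip_width: 0.0218
```

```bash
python3 plan.py "[(.61,-.2,.265,26),(.635,-.06,.265,42),(.645,.06,.25,58),(.645,.19,.22,74),(.645,.30,.15,87.8)]"
```

```text
now 11.1 [ 0.5846 -0.3357  0.266 ] 10.36 F [0.3 0.4 0.2] J [-34.  18.  68.   0.  94. -45.] w 0.0218
(0.61, -0.2, 0.265, 26) -> [  49.4 -129.     1.   -15.6]
(0.635, -0.06, 0.265, 42) -> [  83.8 -114.9   -0.   -16. ]
(0.645, 0.06, 0.25, 58) -> [ 87.7 -82.5  15.  -16. ]
(0.645, 0.19, 0.22, 74) -> [110.2 -68.9  30.  -16. ]
(0.645, 0.3, 0.15, 87.8) -> [105.7 -30.3  70.  -13.8]
```

{"op": "arm_command", "data": {
  "commands": [8,-20,0,-3,18,-46,0,-6,28,-74,0,-9,39,-102,0,-12,49,-129,0,-15.6]
}}

```text
time: 11.6
tcp_pos: [0.6092, -0.1973, 0.2622]
orientation: [-179.9, 0.0, 26.2]
wrist_force: [0.9, 0.0, -1.4]
grip_width: 0.0215
```

{"op": "arm_command", "data": {
  "commands": [17,-23,0,-3,34,-46,0,-6,50,-69,0,-9,67,-92,0,-12,84,-115,0,-16]
}}

```text
time: 12.1
tcp_pos: [0.634, -0.0572, 0.2623]
orientation: [-179.9, 0.0, 42.2]
wrist_force: [-0.2, -0.3, -0.4]
grip_width: 0.0211
```

{"op": "arm_command", "data": {
  "commands": [18,-17,3,-3,35,-33,6,-6,53,-50,9,-9,70,-66,12,-12,88,-82,15,-16]
}}

```text
time: 12.6
tcp_pos: [0.6443, 0.0623, 0.2472]
orientation: [-179.9, 0.0, 58.2]
wrist_force: [0.3, 0.6, -0.1]
grip_width: 0.0216
```

{"op": "arm_command", "data": {
  "commands": [22,-14,6,-3,44,-28,12,-6,66,-41,18,-9,88,-55,24,-12,110,-69,30,-16]
}}

```text
time: 13.1
tcp_pos: [0.6439, 0.192, 0.217]
orientation: [-179.9, 0.0, 74.2]
wrist_force: [0.5, 0.4, -0.4]
grip_width: 0.0216
```

```bash
python3 plan.py "[(.645,.30,.15,87.8)]"
```

```text
now 13.1 [0.6439 0.192  0.217 ] 74.23 F [ 0.5  0.4 -0.4] J [ 12.  19.  73.   0.  89. -62.] w 0.0216
(0.645, 0.3, 0.15, 87.8) -> [104.2 -28.2  67.  -13.6]
```

{"op": "arm_command", "data": {
  "commands": [22,-6,10,-3,44,-12,20,-6,66,-18,36,-9,88,-24,52,-12,104,-28,67,-13.6]
}}

```text
time: 13.6
tcp_pos: [0.6455, 0.3, 0.1495]
orientation: [-179.9, -0.0, 87.8]
wrist_force: [0.3, 0.6, -1.4]
grip_width: 0.0217
```

{"op": "arm_command", "data": {
  "commands": [0,0,20,0,0,0,40,0,0,0,60,0,0,0,80,0,0,0,95,0]
}}

```text
time: 14.1
tcp_pos: [0.6455, 0.2978, 0.0535]
orientation: [-179.9, 0.0, 87.6]
wrist_force: [-0.5, -0.6, -0.9]
grip_width: 0.0216
```

```bash
python3 plan.py "[(.645,.30,.012,87.8)]"; python3 - <<'E'
from h import *
s=env.camera("side");t=env.camera("top")
A=cv2.resize(t["pixels"][120:220,120:220],None,fx=4,fy=4);B=cv2.resize(s["pixels"][110:210,220:320],None,fx=4,fy=4)
cv2.imwrite("pics/c7.png",np.hstack([A,B])[...,::-1])
E
```

```text
now 14.1 [0.6455 0.2978 0.0535] 87.61 F [-0.5 -0.6 -0.9] J [ 21.  31.  74.   0.  75. -67.] w 0.0216
(0.645, 0.3, 0.012, 87.8) -> [ 2.2 -0.6 41.5 -0.2]
```

View pics/c7.png

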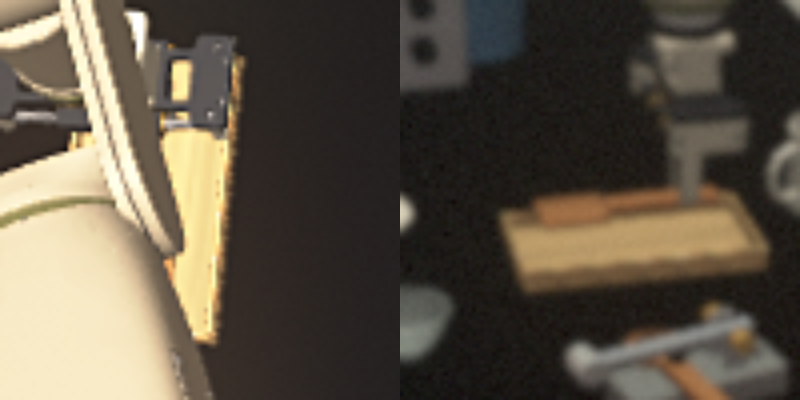

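The turner hovers level over the tray, blade towards the robot; the mug is clear. I'll lower it, watching the force.

{"op": "arm_command", "data": {
  "commands": [0,0,12,0,1,0,24,0,2,0,33,0,2,0,37,0,2,0,40,0]
}}

```text
time: 14.7
tcp_pos: [0.6467, 0.2997, 0.015]
orientation: [-180.0, 0.0, 87.6]
wrist_force: [0.1, 0.7, -1.3]
grip_width: 0.0214
```

```bash
python3 plan.py "[]"
```

```text
now 14.7 [0.6467 0.2997 0.015 ] 87.57 F [ 0.1  0.7 -1.3] J [ 21.  34.  75.  -0.  72. -67.] w 0.0214
```

{"op": "arm_command", "data": {
  "commands": [0,0,1,0,0,0,2,0,0,0,3,0,0,0,4,0,0,0,4,0]
}}

```text
time: 15.2
tcp_pos: [0.6469, 0.2997, 0.0117]
orientation: [180.0, -0.0, 87.6]
wrist_force: [-0.2, 0.2, -1.2]
grip_width: 0.0218
```

{"op": "arm_command", "data": {
  "commands": [0,0,0.5,0,0,0,1,0,0,0,1.5,0,0,0,2,0,0,0,2,0]
}}

```text
time: 15.7
tcp_pos: [0.6471, 0.2998, 0.0107]
orientation: [180.0, -0.0, 87.6]
wrist_force: [-4.2, -0.9, 7.2]
grip_width: 0.0213
```

Contact (7 N upward). I'll release, part-opening only, and rise.

{"op": "arm_command", "data": {
  "commands": [0,0,0,0,0,0,0,0,0,0,0,0,0,0,0,0,0,0,0,0],
  "gripper": 0
}}

```text
time: 16.2
tcp_pos: [0.6468, 0.2997, 0.0094]
orientation: [-180.0, 0.0, 87.6]
wrist_force: [-0.2, -0.5, 0.1]
grip_width: 0.0464
```

{"op": "arm_command", "data": {
  "commands": [0,0,-5,0,0,0,-15,0,0,0,-40,0,0,0,-80,0,0,0,-120,0]
}}

```text
time: 16.7
tcp_pos: [0.6464, 0.2996, 0.1311]
orientation: [-180.0, 0.0, 87.6]
wrist_force: [0.3, 0.3, 0.4]
grip_width: 0.0465
```

{"op": "arm_command", "data": {
  "commands": [0,0,-30,0,0,0,-60,0,0,0,-100,0,0,0,-120,0,0,0,-140,0]
}}

```text
time: 17.2
tcp_pos: [0.6474, 0.2999, 0.2732]
orientation: [179.8, -0.1, 87.6]
wrist_force: [0.2, 0.7, -0.8]
grip_width: 0.0464
```

```bash
python3 plan.py "[]"; python3 - <<'E'
from h import *
s=env.camera("side");t=env.camera("top")
for p in(s,t):
  for r in env.trace(p,"turner"): print(r["score"],r["uv"],atz(p,r["uv"],.013).round(3))
A=cv2.resize(t["pixels"][120:220,120:220],None,fx=3.8,fy=3.8);B=cv2.resize(s["pixels"][150:250,240:350],None,fx=3.8,fy=3.8)
cv2.imwrite("pics/c8.png",np.hstack([A,B])[...,::-1])
E
```

```text
now 17.2 [0.6474 0.2999 0.2732] 87.56 F [ 0.2  0.7 -0.8] J [ 21.  25.  59.  -0.  96. -67.] w 0.0464
0.89 [256.6, 266.0] [ 0.38  -0.284  0.013]
0.83 [345.2, 308.8] [ 0.556 -0.507  0.013]
0.6 [273.2, 171.5] [0.572 0.288 0.013]
0.96 [157.7, 175.8] [0.569 0.298 0.013]
0.89 [328.9, 237.3] [ 0.375 -0.265  0.013]
0.76 [397.5, 178.8] [ 0.569 -0.488  0.013]
```

View pics/c8.png

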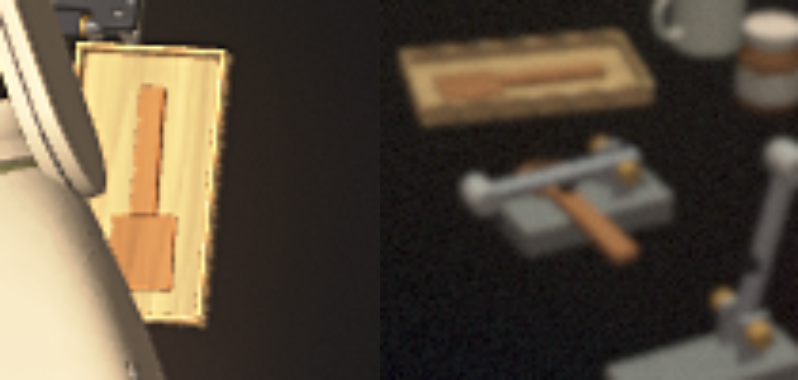

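The turner lies flat and centred in the tray. The clamp arm is up, the spoon is unmoved and the robot is clear, so I'll hand in.

```bash
python3 -c "
from station import env
print(env.sign_off())"
```

```text
the job is handed in; nothing more can be done
None
```

The turner is out of its clamp and lies flat in the tray, same way up, and the job is handed in at about 17 s of the 51 s allowed. I got no verdict back.

- **What I did:** I pinched the clamp knob and lifted it along its arc until the arm was nearly upright. I let go and the spring took it to the stop. I then gripped the turner's handle, carried the turner over and lowered it until it touched the tray floor (about 7 N). I opened the fingers only part way and rose to about 27 cm.
- **Last checks:** The pictures show the turner near the middle of the tray, lengthwise, with its blade towards the robot. The network puts it at about (0.57, 0.30), within 25 mm of my tray centre along it and 5 mm across. The clamp arm is still up by itself, the spoon looks unmoved in its clamp, and the robot touches nothing.
- **What disagreed:** When I let go, the knob sat about 9 mm off the middle of the pads in the side view. The arm was already past its hold-open point, so this did no harm. In the last side view the network put the turner about 10 mm off across the tray from the top view, which is still inside the tolerance.

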